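# Shut the hot test kiln with the hook pole

## Robot

A 6-joint arm with a two-finger parallel gripper is mounted at the origin on the work surface. World frame = base frame: x ahead of the robot, y to its left, z up, the work surface at z = 0. Lengths are in m, angles in rad, forces in N, time in s.
With the tool pointing down it reaches from about 0.375 to 0.9 m from the base axis. Payload 3.1 kg.
Tool frame: the origin (TCP) lies at the very end of the fingers, on their centre line; the grasp point (between the pads) lies 19 mm behind it; z points along the fingers, y is the line along which they close (so a half turn about z gives the same grasp; the last joint's range is limited). The gripper opens to 87 mm and grips with 3 to 60 N. Pads are 19 mm wide; open, the fingers measure 117 mm over their backs; the gripper's body (75 mm by 190 mm) begins 51 mm behind the grasp point.
Start: joints at [-1.31, 0.527, 1.433, -0, 1.181, -0.178], TCP at [0.266, -0.565, 0.223] pointing down, gripper open.
Joint ranges: [-3.08, 3.08], [-0.75, 2.2], [0.22, 2.44], [-1.43, 4.57], [0, 2.65], [-2.85, 2.85]. Speed limits (rad/s): [2.79, 2.79, 3.14, 3.14, 3.14, 3.14].

## Interface

Orientations are given as a unit quaternion [w, x, y, z].
In Python, from rig import get_state, grab_frame, finish_job gives the robot as it stands. The module is installed in compiled form; this text tells all that it offers.
- The arm moves only by the tool carry_out, never from a script. Its arguments are lists of equal length, an entry for each row: "translation": the shift along the tool's x, y, z in cm, a list of three; "dr": the turn, a rotation vector about the tool's x, y, z in degrees, a list of three. A call has 1 to 8 rows; each row is the pose to reach, as a shift and turn from the pose commanded when the call began, along the tool's axes at that moment; what a row does not reach only later rows make up. A row lasts 1/8 s, in which the tool goes at most 62.5 mm and 10.7 degrees, less where a joint would pass 70% of its speed; a pose out of reach is approached as far as the arm can. A call with a gripper value outside its range is refused whole. "hand" is the opening, from 0 (shut) to 1 (fully open), set as the call begins (left out, the last holds). The fingers move at their own pace and stop on an object; the grip force is fixed at half the most. Time passes only in rows, so rows that repeat a pose let the fingers close. It gives the time, the measured TCP pose, the force, the opening and the grip force at its end, in the units of the state.
- get_state(): the state, without advancing time (a new reading comes with each control period).
- grab_frame(name): name is "scene" or "side" or "wrist"; returns a dict with "image" (480x640x3 uint8, blue, green, red), "mtx" (3x3 intrinsics, pixels), "world_from_camera" (4x4, takes a point from camera to world coordinates). Camera axes: x right, y down, z forward; pixel columns grow to the right and rows downward; lengths in m; the calibration is good to about 2 mm. A picture is of the moment at which its call begins. There is no depth.
- finish_job(): hands the job in; it is judged then, once.
The state is a dict: "t": time; "q": joint angles; "qvel": joint speeds; "effort": joint torques, N m; "eef_pos": TCP position; "ee_rot": TCP orientation; "ft_force": force on the tool from outside, world axes, zero at the start; "moment": the same for the moment, N m; "gripper_width": finger opening in m; "finger_force": force on a finger pad.
Only numpy, scipy, OpenCV 4.12 (cv2) and the standard library are available. Lean on these libraries where they do the work, as an engineer would, in place of code of your own. Each camera call takes 0.05 s, during which the arm holds its last target. There are 200 camera calls.

## Task

The test kiln is hot and its upswing door stands open: take the hook pole from its rest, hook its pin into the ring eye on the raised door, swing the door down gently with the pole, not in one fling, and push it home with it until the spring catch holds it fully shut, without straining the door. Then unhook and lay the pole back in its rest. Touch the kiln with nothing but the pole, and leave everything else on the bench where it is.

Things in the scene. Friction and masses are not known exactly. Their poses are not given: they have to be found in the camera images.
- kiln: The hot bench kiln, fixed: 280 wide, 200 deep, 340 mm high, grey base with controls, chamber above it, door on the front. Origin on the bench under the middle of its front face; x points from the front into the kiln, y to the left as seen from the front, z up. Nothing but the pole may touch it.
- door (a joint): Door angle, rad: 0 fully shut (hanging upright), 1.2 to 1.45 standing open. Door 210 wide x 185 high x 24 mm, about 0.5 kg. A stiff hinge keeps it at any angle (1 to 5 N at the eye moves it). At about 0.04 it meets the spring catch: 9 to 12 N at the eye, inward and a little down, pushes it past; the load drops, it snaps to 0 and stays (6 N or more reopens it). 20 N strains it.
- door_hinge (a point): Middle of the door's hinge line, which runs along the kiln's y across the top of the door: 12 mm in front of the kiln's front face and 292 mm above the bench.
- door_eye (a point): Centre of the steel ring eye on the door's outer face near its lower edge: clear hole 23 mm, ring wire 6 mm. The hole's axis lies along the kiln's y at every door angle, so a pin enters sideways. With the door shut it is 165 mm below the hinge line and 46 mm in front of it (127 mm above the bench), 21 mm off the door's face; it turns with the door.
- pole: Loose hook pole, 330 mm long, 0.2 kg, lying along its own x: flat wooden handle 18 wide x 38 mm high from x = -180 to +60 mm, then a 10 mm steel rod to x = 150 mm, where a straight 9 mm pin turns off square to its -y side (its right), reaching 50 mm from the pole's axis. Origin on its axis; z up as it lies.
- pole_grip (a point): Grasp point on the pole's axis, 20 mm ahead of its origin, on the wooden handle near its centre of mass; 130 mm behind the pin. A firm grip (100 N or more) keeps the pole from turning in the fingers; it is stiff along its length and gives under loads across it.
- pole_pin (a point): Middle of the pole's pin: 150 mm along the pole's x and 24 mm to its -y side. The pin's tip is 26 mm beyond it, the rod's axis 24 mm back.
- rest: Grey steel bench rest of the pole, fixed, 240 x 85 mm, with two flared open-topped cradles up to about 75 mm high, 75 mm behind and 105 mm ahead of its origin. Origin on the bench. A pole in its rest has its origin straight above this origin, 55 mm over the bench, and its x along the rest's x.
- tile_a: Test tile 90 x 52 x 8 mm on the ware board, loose; a bystander. Origin under its centre.
- tile_b: Another such tile on the ware board, loose; a bystander.
- tile_c: Another such tile lying on the bench in front of the kiln, loose; a bystander.
- post: Kiln post, upright tube 42 mm across and 55 mm high, loose; a bystander. Origin under its centre.
- jar: Glaze jar 68 mm across and 85 mm high on the bench in front of the kiln's right side, loose; a bystander. Origin under its centre.
- bowl: Small white bowl 110 mm across and 45 mm high, loose, in front of the kiln; a bystander. Origin under its centre.
- brush: Glaze brush 180 mm long lying on the bench in front of the kiln's left side, loose; a bystander.

How it is judged:
By the outcome, as a careful person would: the job done as asked, in the order asked, and still so for the second after the job is handed in, with the robot touching nothing.
It also fails if it takes over 72 s, if anything falls off the work surface, if the arm or the gripper's body presses on something with over 40 N, if the wrist force passes 120 N, or if a joint passes its speed limit or range.

## Working session

There is one attempt and no reset: what is moved stays moved. The work goes in short steps, Python scripts to look and compute and a tool call to move; the robot and the scene stay as the last step left them, time stands still between calls to the robot, and variables do not carry over. Pictures are saved under pics/ and viewed, at most 10 in all, crops included, and the job is handed in when it is done.

Besides the shell and the picture viewer there is one more tool, called after ">>>" as a command line: name --argument value ..., lists and objects as JSON in quotes. carry_out: Moves the arm, as the interface text tells. Its arguments: {"type":"object","properties":{"translation":{"type":"array"},"dr":{"type":"array"},"hand":{"type":"number"}},"required":["translation","dr"]}

```bash
mkdir -p pics; python3 - <<'E'
from rig import *
import cv2,json,numpy as np
s=get_state();print(s)
for n in("scene","side","wrist"):
    f=grab_frame(n);cv2.imwrite(f"pics/{n}0.png",f["image"]);np.savez(f"pics/{n}0.npz",m=f["mtx"],T=f["world_from_camera"]);print(n,f["mtx"].tolist(),f["world_from_camera"].round(3).tolist())
E
```

```text
{'t': 0.0, 'q': array([-1.30950329e+00,  5.28460353e-01,  1.43393002e+00, -1.13773144e-06,
        1.18134205e+00, -1.78488925e-01]), 'qvel': array([ 2.23496880e-03,  9.29754652e-04,  3.66344505e-04, -7.61303515e-05,
       -1.64966770e-04, -2.24828983e-04]), 'effort': array([-3.10365449e-04, -4.40039563e+01, -1.76591080e+01,  6.35489845e-02,
        5.82904718e-02, -1.60587906e-04]), 'eef_pos': array([ 0.26592919, -0.56479334,  0.22156637]), 'ee_rot': array([-1.06894671e-03,  9.75920629e-01,  2.18123316e-01, -4.48083817e-05]), 'ft_force': array([-0.05207334, -0.79155248, -0.0837454 ]), 'moment': array([-0.02444444, -0.02538299, -0.01145172]), 'finger_force': 0.0, 'gripper_width': 0.08691212414948901}
scene [[520.4134919256746, 0.0, 314.678007185878], [0.0, 520.4134919256746, 240.564772564718], [0.0, 0.0, 1.0]] [[0.899, 0.411, -0.151, 0.719], [0.438, -0.852, 0.288, -0.384], [-0.01, -0.325, -0.946, 1.406], [0.0, 0.0, 0.0, 1.0]]
side [[593.7692861280939, 0.0, 322.31667404557487], [0.0, 593.7692861280939, 242.99773660562434], [0.0, 0.0, 1.0]] [[-0.878, -0.282, 0.388, 0.009], [-0.479, 0.488, -0.73, 0.957], [0.016, -0.826, -0.563, 0.946], [0.0, 0.0, 0.0, 1.0]]
wrist [[394.6416579805311, 0.0, 313.28576010632173], [0.0, 394.6416579805311, 246.98325175556568], [0.0, 0.0, 1.0]] [[0.427, -0.872, -0.238, 0.33], [-0.904, -0.412, -0.112, -0.535], [-0.001, 0.263, -0.965, 0.383], [0.0, 0.0, 0.0, 1.0]]
```

View pics/scene0.png

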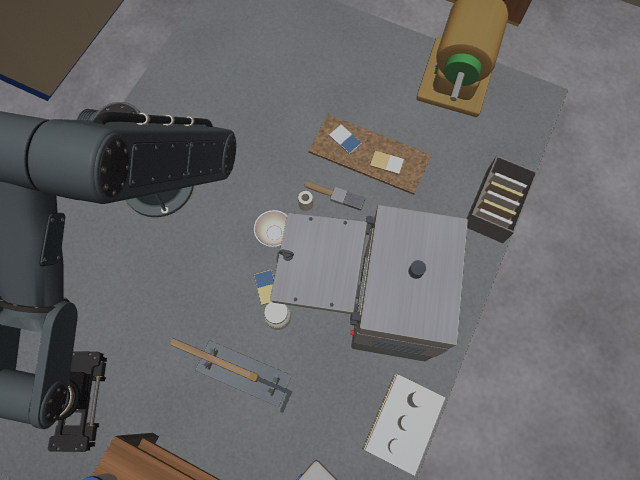

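View pics/side0.png

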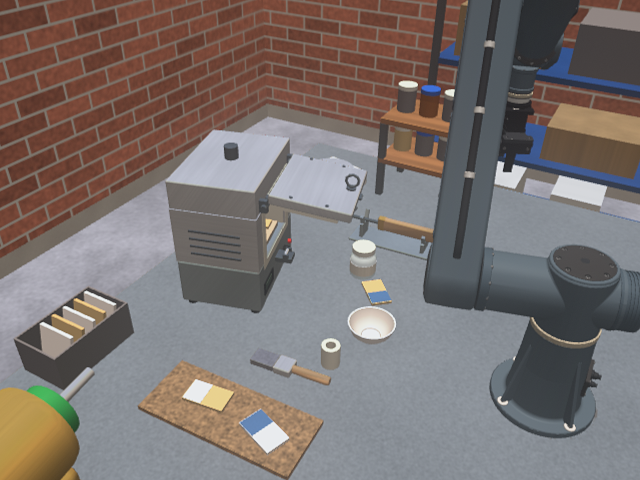

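```bash
python3 - <<'E'
import cv2
a=cv2.imread("pics/scene0.png")
cv2.imwrite("pics/c1.png",cv2.resize(a[195:420,165:465],None,fx=2.6667,fy=2.6667,interpolation=cv2.INTER_CUBIC))
b=cv2.imread("pics/side0.png")
cv2.imwrite("pics/c2.png",cv2.resize(b[120:320,165:435],None,fx=2.96,fy=2.96,interpolation=cv2.INTER_CUBIC))
E
```

```text
(no output)
```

View pics/c1.png

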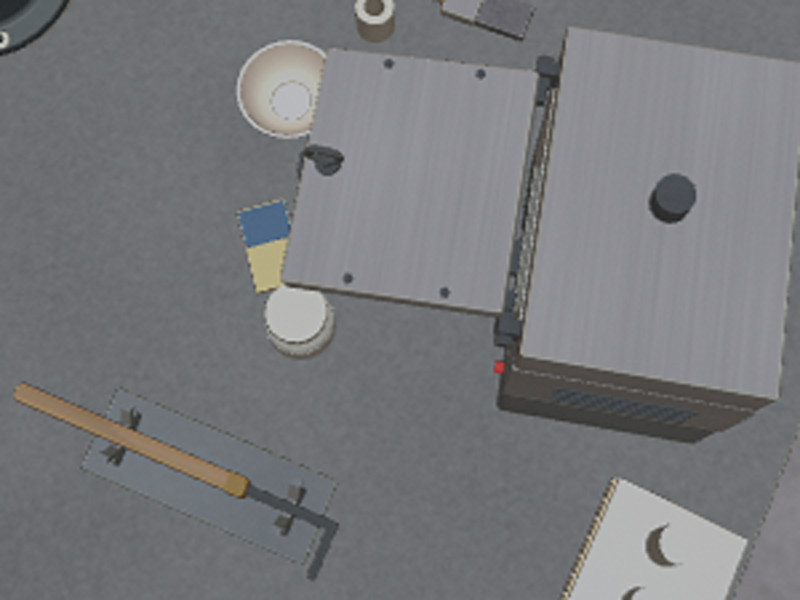

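View pics/c2.png

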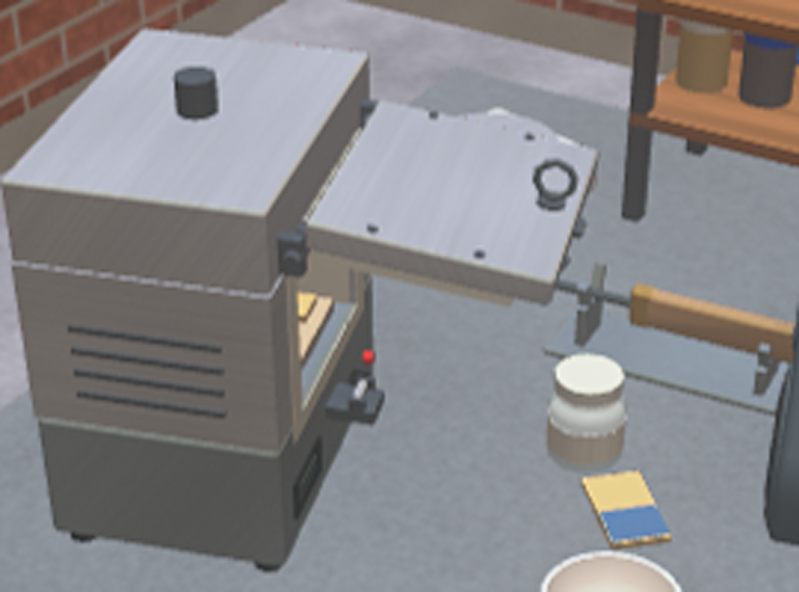

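```bash
cat > geo.py <<'E'
import numpy as np
from scipy.optimize import least_squares
from scipy.spatial.transform import Rotation as R
def cam(n):
    d=np.load(f"pics/{n}.npz");return d["m"],d["T"]
def proj(c,p):
    m,T=c;q=T[:3,:3].T@(np.asarray(p)-T[:3,3]);q=m@q;return q[:2]/q[2]
def pose(x,y,a,p):
    c,s=np.cos(a),np.sin(a);return np.array([x+c*p[0]-s*p[1],y+s*p[0]+c*p[1],p[2]])
def eye(th): c,s=np.cos(th),np.sin(th);return [-.012-.046*c-.165*s,0,.292-.165*c+.046*s]
E
cat > fit.py <<'E'
from geo import *
S,D=cam("scene0"),cam("side0")
c1=lambda x,y:np.array([165+x/2.6667,195+y/2.6667]);c2=lambda x,y:np.array([165+x/2.96,120+y/2.96])
K=[(S,c1(570,28),(0,.14,.34)),(S,c1(522,355),(0,-.14,.34)),(S,c1(778,402),(.2,-.14,.34)),(D,c2(5,182),(.2,.14,.34)),(D,c2(265,213),(0,.14,.34)),(D,c2(368,52),(0,-.14,.34)),(D,c2(142,30),(.2,-.14,.34))]
E=[(S,c1(325,158)),(D,c2(554,182))]
def rk(v):
    r=[proj(c,pose(v[0],v[1],v[2],p))-u for c,u,p in K]+[2*(proj(c,pose(v[0],v[1],v[2],eye(v[3])))-u) for c,u in E]
    return np.concatenate(r)
k=least_squares(rk,[.8,-.2,0,1.3]);print("kiln",k.x,"\n",rk(k.x).round(1).reshape(-1,2).tolist())
e=least_squares(lambda p:np.concatenate([proj(c,p)-u for c,u in E]),[.6,-.2,.3]);print("eye tri",e.x,e.fun,"model",pose(*k.x[:3],eye(k.x[3])))
P=[(S,c1(20,390),(-.18,0,.07)),(S,c1(331,525),(.15,0,.055)),(S,c1(313,575),(.15,-.05,.055)),(S,c1(247,487),(.06,0,.055)),(D,c2(632,305),(.06,0,.055))]
rp=lambda v:np.concatenate([proj(c,pose(v[0],v[1],v[2],p))-u for c,u,p in P])
p=least_squares(rp,[.5,-.4,-.1]);print("pole",p.x,rp(p.x).round(1).tolist())
O=lambda n,u,z:least_squares(lambda q:proj(S,[q[0],q[1],z])-u,[.5,-.2]).x
for n,u,z in [("jar",c1(298,312),.085),("bowl",c1(285,88),.045),("tilec",c1(265,247),.0),("post",c1(375,10),.055),("brush",np.array([305,186]),0.01),("brush2",np.array([362,205]),0.01)]:print(n,O(n,u,z))
E
python3 fit.py
```

```text
kiln [ 0.67705932 -0.05665927  0.28206244  1.43374844] 
 [[-0.8, -1.1], [-0.8, 0.9], [1.3, 0.0], [-2.5, -0.9], [-0.2, -0.1], [0.3, -0.3], [-0.5, -1.2], [-1.2, -0.3], [0.2, -0.0]]
eye tri [ 0.50328568 -0.10711865  0.31481569] [-0.23099824 -0.00068104 -0.23420139  0.00460396] model [ 0.50250357 -0.10724354  0.31502651]
pole [ 0.47396666 -0.36755281  0.06466544] [-1.2, -0.7, 1.2, -0.1, 0.0, 0.6, -0.1, 0.1, -0.0, -0.1]
jar [ 0.50550969 -0.19823972]
bowl [0.37805895 0.01183417]
tilec [ 0.42952698 -0.14060262]
post [0.42577581 0.12854173]
brush [0.39628668 0.18140247]
brush2 [0.57219448 0.19898392]
```

```bash
cat > nav.py <<'E'
from geo import *
from rig import get_state
KX,KY,KA=.677,-.0567,.282
PX,PY,PA=.474,-.3676,.0647
def tgt(pin,yaw,alpha,beta,fromgrip=False):
    """TCP pose that puts pole point (pin middle, or grip) at `pin`; pole yaw, pitch-down alpha, tool lean beta vs pole (rad)"""
    Rp=R.from_euler("zy",[yaw,alpha]).as_matrix()
    Rt=Rp@np.array([[np.cos(beta),0,np.sin(beta)],[0,-1,0],[np.sin(beta),0,-np.cos(beta)]])
    g=np.array(pin) if fromgrip else np.array(pin)-Rp@[.13,-.024,0]
    return g+.019*Rt[:,2],Rt
def cur():
    s=get_state();q=s["ee_rot"];return s,R.from_quat([q[1],q[2],q[3],q[0]]).as_matrix()
def show(T,label=""):
    s,Rc=cur();p,Rt=T
    print(label,"TCP",p.round(4),"shift cm",(Rc.T@(p-s["eef_pos"])*100).round(2),"rot deg",np.degrees(R.from_matrix(Rc.T@Rt).as_rotvec()).round(2),"t",round(s["t"],2))
def grip(h,beta=np.radians(15)): return tgt(pose(PX,PY,PA,(.02,0,h)),PA,0,beta,True)
def hook(th,alpha_deg,off=(0,0,0),beta=np.radians(15)):
    return tgt(pose(KX,KY,KA,np.array(eye(th))+off),KA,np.radians(alpha_deg),beta)
E
python3 -c "
from nav import *
show(grip(.155))"
```

```text
TCP [ 0.4989 -0.366   0.1366] shift cm [29.54 -8.08  8.54] rot deg [-2.91 14.82 21.35] t 0.15
```

>>> carry_out --translation '[[3.7,-1,0.5],[7.4,-2,1.5],[11.1,-3,2.5],[14.8,-4,4],[18.5,-5,5],[22.2,-6,6.5],[26,-7,7.5],[29.5,-8.1,8.5]]' --dr '[[0,2,3],[-0.5,4,6],[-1,6,9],[-1.5,8,12],[-2,10,15],[-2.3,12,17],[-2.6,14,19.5],[-2.9,14.8,21.4]]' --hand 1

```text
t: 1.15
eef_pos: [0.4991, -0.3657, 0.1368]
ee_rot: [-0.004, 0.991, 0.031, 0.13]
ft_force: [0.1, -0.6, 0.5]
gripper_width: 0.0872
finger_force: 0.0
```

```bash
cat > snap.py <<'E'
import sys,cv2,numpy as np
from rig import grab_frame
for n,k in zip(sys.argv[1::2],sys.argv[2::2]):
    f=grab_frame(n);cv2.imwrite(f"pics/{k}.png",f["image"]);np.savez(f"pics/{k}.npz",m=f["mtx"],T=f["world_from_camera"])
E
python3 snap.py wrist w1; python3 -c "
from nav import *
show(grip(.155));show(grip(.055))
c=cam('w1')
for p in [(-.18,0,.07),(.06,0,.055),(.15,0,.055),(.15,-.05,.055)]: print(p,proj(c,pose(PX,PY,PA,p)).round(1))"
```

```text
TCP [ 0.4989 -0.366   0.1366] shift cm [-0.15  0.49 -0.16] rot deg [-0.27  0.04 -0.07] t 1.2
 TCP [ 0.4989 -0.366   0.0366] shift cm [-2.73  0.54  9.5 ] rot deg [-0.27  0.04 -0.07] t 1.2
(-0.18, 0, 0.07) [313.1 621.6]
(0.06, 0, 0.055) [312.8 232.1]
(0.15, 0, 0.055) [312.6  93.4]
(0.15, -0.05, 0.055) [389.6  93.4]
```

View pics/w1.png

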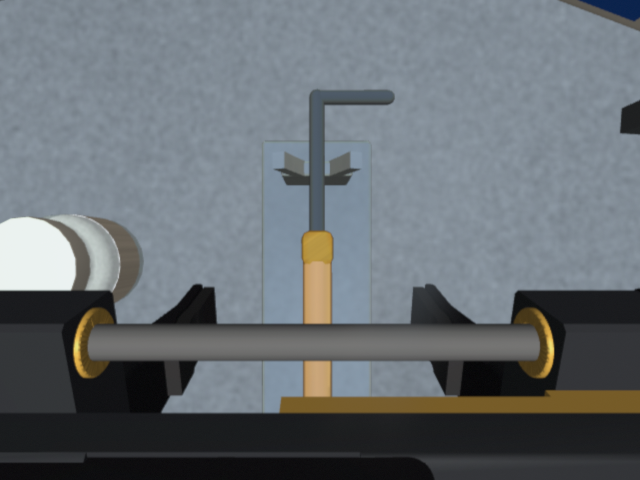

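```bash
sed -i 's/^PX,PY,PA=.*/PX,PY,PA=.473,-.3703,.0647/' nav.py; python3 -c "
from nav import *
show(grip(.155));show(grip(.055))"
```

```text
TCP [ 0.4979 -0.3687  0.1366] shift cm [-0.26  0.76 -0.2 ] rot deg [-0.27  0.04 -0.07] t 1.2
 TCP [ 0.4979 -0.3687  0.0366] shift cm [-2.84  0.81  9.47] rot deg [-0.27  0.04 -0.07] t 1.2
```

>>> carry_out --translation '[[-0.4,0.1,1.5],[-0.8,0.2,3],[-1.2,0.27,4.5],[-1.65,0.27,5.8],[-1.65,0.27,5.8],[-1.65,0.27,5.8]]' --dr '[[0,0,0],[0,0,0],[0,0,0],[0,0,0],[0,0,0],[0,0,0]]'

```text
t: 1.95
eef_pos: [0.4978, -0.3698, 0.0773]
ee_rot: [-0.003, 0.991, 0.032, 0.131]
ft_force: [0.7, 0.7, 0.2]
gripper_width: 0.0869
finger_force: 0.0
```

```bash
python3 -c "
from nav import *
show(grip(.055))"
```

```text
TCP [ 0.4979 -0.3687  0.0366] shift cm [-1.04 -0.12  3.93] rot deg [ 0.11 -0.01 -0.04] t 1.95
```

>>> carry_out --translation '[[-0.5,-0.05,2],[-1,-0.05,3.9],[-1,-0.05,3.9],[-1,-0.05,3.9]]' --dr '[[0,0,0],[0,0,0],[0,0,0],[0,0,0]]'

```text
t: 2.45
eef_pos: [0.4984, -0.3692, 0.0372]
ee_rot: [-0.003, 0.991, 0.032, 0.131]
ft_force: [0.4, -0.7, 0.1]
gripper_width: 0.0873
finger_force: 0.0
```

>>> carry_out --translation '[[0,0,0],[0,0,0],[0,0,0],[0,0,0],[0,0,0],[0,0,0],[0,0,0],[0,0,0]]' --dr '[[0,0,0],[0,0,0],[0,0,0],[0,0,0],[0,0,0],[0,0,0],[0,0,0],[0,0,0]]' --hand 0

```text
t: 3.45
eef_pos: [0.4982, -0.3688, 0.037]
ee_rot: [-0.004, 0.991, 0.032, 0.13]
ft_force: [0.2, 1.8, 0.0]
gripper_width: 0.0179
finger_force: 30.0
```

```bash
python3 -c "
from nav import *
s,_=cur();print(s['gripper_width'],s['finger_force'],s['ft_force'])
show(grip(.055));show(grip(.175))"
```

```text
0.017867041174268395 30.000135716982186 [0.24437624 1.79792273 0.01697848]
 TCP [ 0.4979 -0.3687  0.0366] shift cm [-0.04 -0.01  0.02] rot deg [ 0.07  0.01 -0.03] t 3.45
 TCP [ 0.4979 -0.3687  0.1566] shift cm [  3.07   0.   -11.57] rot deg [ 0.07  0.01 -0.03] t 3.45
```

>>> carry_out --translation '[[0.3,0,-1],[0.8,0,-3],[1.6,0,-6],[2.9,0,-11],[4.3,0,-16],[5.6,0,-21],[6.9,0,-26],[8.3,0,-31]]' --dr '[[0,0,0],[0,0,0],[0,0,0],[0,0,0],[0,0,0],[0,0,0],[0,0,0],[0,0,0]]'

```text
t: 4.45
eef_pos: [0.4973, -0.3677, 0.3598]
ee_rot: [-0.004, 0.991, 0.032, 0.13]
ft_force: [0.4, -0.2, -2.2]
gripper_width: 0.0177
finger_force: 30.0
```

```bash
python3 -c "
from nav import *
s,_=cur();print(s['gripper_width'],s['finger_force'],s['ft_force'],s['q'],s['eef_pos'])
show(grip(.47));show(hook(1.43,40,(0,.055,.07)));show(hook(1.43,30,(0,.055,.07)))"
```

```text
0.017707447877715093 29.999279393814504 [ 0.445596   -0.16748182 -2.16325558] [-0.92632692  0.31522403  1.42448522  0.22727517  1.26321249  0.52671997] [ 0.4972681  -0.36773844  0.3597526 ]
 TCP [ 0.4979 -0.3687  0.4516] shift cm [ 2.42  0.11 -8.87] rot deg [ 0.08  0.07 -0.04] t 4.45
 TCP [ 0.3781 -0.0662  0.4518] shift cm [ -7.26 -30.84 -11.5 ] rot deg [  9.82 -39.4   -9.82] t 4.45
 TCP [ 0.368  -0.0662  0.4319] shift cm [ -8.74 -30.9   -9.84] rot deg [  8.22 -29.53 -10.48] t 4.45
```

>>> carry_out --translation '[[1.2,0,-4.5],[2.4,-1,-9],[1.2,-5,-10],[0,-9,-10.5],[-1.5,-13,-11],[-2.5,-17,-11.5],[-4,-21,-11.5],[-5,-25,-11.5]]' --dr '[[0,0,0],[0,0,0],[1.6,-6.6,-1.6],[3.3,-13,-3.3],[5,-20,-5],[6.5,-26,-6.5],[8.2,-33,-8.2],[9.8,-39.4,-9.8]]'

```text
t: 5.45
eef_pos: [0.4034, -0.1225, 0.4561]
ee_rot: [-0.064, 0.966, 0.125, -0.215]
ft_force: [0.6, 0.5, -3.0]
gripper_width: 0.0183
finger_force: 30.0
```

```bash
python3 -c "
from nav import *
s,_=cur();print(s['gripper_width'],s['finger_force'],s['ft_force'],s['q'],s['eef_pos'])
show(hook(1.43,40,(0,.055,.07)))"
```

```text
0.018255599902945657 29.99919051770121 [ 0.62782994  0.49691548 -3.03728884] [-0.46455463  0.25917086  1.30567888 -0.14425942  2.00735076  0.81705267] [ 0.40340305 -0.12251295  0.456092  ]
 TCP [ 0.3781 -0.0662  0.4518] shift cm [-0.53 -5.87  1.87] rot deg [ 0.06  0.09 -0.01] t 5.45
```

>>> carry_out --translation '[[-0.3,-2.5,0.9],[-0.5,-5.9,1.8],[-0.5,-5.9,1.8],[-0.5,-5.9,1.8],[-0.5,-5.9,1.8],[-0.5,-5.9,1.8]]' --dr '[[0,0,0],[0,0,0],[0,0,0],[0,0,0],[0,0,0],[0,0,0]]'

```text
t: 6.2
eef_pos: [0.3798, -0.0679, 0.4519]
ee_rot: [-0.065, 0.967, 0.124, -0.214]
ft_force: [0.4, 0.0, -3.0]
gripper_width: 0.0179
finger_force: 30.0
```

```bash
python3 snap.py side s2 scene v2 wrist w2; python3 - <<'E'
from nav import *
import cv2
show(hook(1.43,40,(0,.055,.07)))
s,Rc=cur();p=s["eef_pos"]
a=cv2.imread("pics/s2.png");b=cv2.imread("pics/v2.png")
e=pose(KX,KY,KA,eye(1.43));t=pose(KX,KY,KA,np.array(eye(1.43))+[0,.055,.07])
for k,im in(("s2",a),("v2",b)): print(k,"eye",proj(cam(k),e),"pinmid",proj(cam(k),t),"tip",proj(cam(k),pose(KX,KY,KA,np.array(eye(1.43))+[0,.029,.07])))
u=proj(cam("s2"),e).astype(int);v=proj(cam("v2"),e).astype(int)
f=lambda im,u:cv2.resize(im[u[1]-75:u[1]+75,u[0]-50:u[0]+50],None,fx=4,fy=4,interpolation=cv2.INTER_CUBIC)
print(u-[50,75],v-[50,75]);cv2.imwrite("pics/m2.png",np.hstack([f(a,u),f(b,v)]))
E
```

```text
TCP [ 0.3781 -0.0662  0.4518] shift cm [-0.1  -0.17  0.08] rot deg [ 0.03 -0.06 -0.05] t 6.35
s2 eye [352.32757771 181.72726357] pinmid [349.20718579 164.29650416] tip [351.40490472 158.91137495]
v2 eye [286.24233476 254.20140562] pinmid [289.10663504 219.66305181] tip [286.79115779 231.10141512]
[302 106] [236 179]
```

View pics/m2.png

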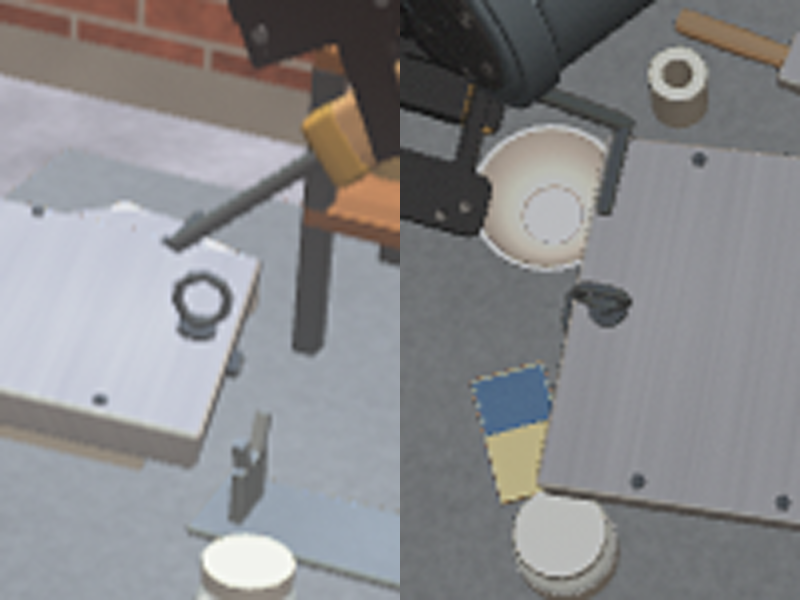

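```bash
python3 - <<'E'
from nav import *
S,V=cam("s2"),cam("v2")
def tri(a,b): 
    r=least_squares(lambda p:np.concatenate([proj(S,p)-a,proj(V,p)-b]),[.5,-.1,.35]);return r.x,r.fun.round(1)
Rk=R.from_euler("z",KA).as_matrix()
e,f1=tri([352.5,180.5],[285.5,252.5]);t,f2=tri([353,159.5],[287,231.8]);c,f3=tri([345.9,166.8],[293,210.2])
k=lambda p:Rk.T@(p-[KX,KY,0])
print("eye",k(e),f1,"model",eye(1.43));print("tip",k(t),f2);print("corner",k(c),f3,"corner expected",np.array(eye(1.43))+[0,.079,.07])
s,Rc=cur();p,Rt=hook(1.43,40,(0,.055,.07));print("tcp err in kiln",Rk.T@(s['eef_pos']-p))
show(hook(1.43,40,(0,.055,.0)))
E
```

```text
eye [-0.18304135  0.00232785  0.31887026] [ 0.3 -0.   0.3  0. ] model [np.float64(-0.18182250632458422), 0, np.float64(0.3143900948107986)]
tip [-0.18317995  0.02786482  0.38258837] [-0.9  0.  -0.9 -0. ]
corner [-0.17787556  0.07582942  0.38834388] [-0.3  0.  -0.3  0. ] corner expected [-0.18182251  0.079       0.38439009]
tcp err in kiln [ 1.15018427e-03 -1.77727189e-03  9.53538644e-06]
 TCP [ 0.3781 -0.0662  0.3818] shift cm [2.68 1.08 6.38] rot deg [ 0.03 -0.06 -0.05] t 6.35
```

```bash
sed -i 's/"zy"/"ZY"/' nav.py; python3 - <<'E'
from nav import *
show(hook(1.43,40,(0,.053,.04)),"low");show(hook(1.43,40,(0,.053,.002)))
show(hook(1.43,40,(0,.0,.002)))
E
```

```text
low TCP [ 0.3776 -0.0633  0.4207] shift cm [1.16 0.09 2.93] rot deg [-10.85  -1.51   0.9 ] t 6.35
 TCP [ 0.3776 -0.0633  0.3827] shift cm [2.67 0.77 6.35] rot deg [-10.85  -1.51   0.9 ] t 6.35
 TCP [ 0.3923 -0.1142  0.3827] shift cm [2.61 5.97 5.35] rot deg [-10.85  -1.51   0.9 ] t 6.35
```

>>> carry_out --translation '[[0.4,0,1],[0.8,0.1,2],[1.2,0.1,2.9],[1.7,0.3,4.0],[2.2,0.5,5.2],[2.6,0.7,6.2],[2.6,0.7,6.2],[2.6,0.7,6.2]]' --dr '[[-4,-0.5,0.3],[-8,-1,0.6],[-10.8,-1.5,0.9],[-10.8,-1.5,0.9],[-10.8,-1.5,0.9],[-10.8,-1.5,0.9],[-10.8,-1.5,0.9],[-10.8,-1.5,0.9]]'

```text
t: 7.35
eef_pos: [0.3775, -0.0628, 0.3848]
ee_rot: [0.03, 0.967, 0.137, -0.214]
ft_force: [0.3, 0.3, -1.5]
gripper_width: 0.0175
finger_force: 30.0
```

```bash
python3 snap.py side s3 scene v3; python3 - <<'E'
from nav import *
import cv2
show(hook(1.43,40,(0,.053,.002)));show(hook(1.43,40,(0,.0,.002)))
print(cur()[0]['ft_force'])
a=cv2.imread("pics/s3.png");b=cv2.imread("pics/v3.png")
f=lambda im,u:cv2.resize(im[u[1]-50:u[1]+50,u[0]-34:u[0]+33],None,fx=6,fy=6,interpolation=cv2.INTER_CUBIC)
cv2.imwrite("pics/m3.png",np.hstack([f(a,(352,180)),f(b,(286,240))]))
E
```

```text
TCP [ 0.3776 -0.0633  0.3827] shift cm [0.08 0.05 0.21] rot deg [-0.01 -0.07  0.01] t 7.45
 TCP [ 0.3923 -0.1142  0.3827] shift cm [0.08 5.35 0.21] rot deg [-0.01 -0.07  0.01] t 7.45
[ 0.78672725  1.13876821 -2.13065581]
```

View pics/m3.png

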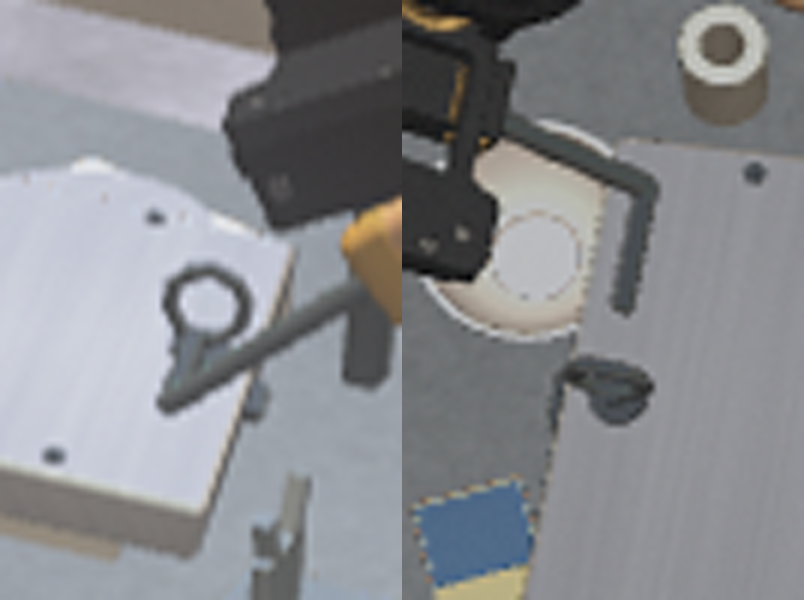

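```bash
python3 - <<'E'
from nav import *
S,V=cam("s3"),cam("v3")
def tri(a,b): 
    r=least_squares(lambda p:np.concatenate([proj(S,p)-a,proj(V,p)-b]),[.5,-.1,.35]);return r.x,r.fun.round(1)
Rk=R.from_euler("z",KA).as_matrix()
k=lambda p:(Rk.T@(p-[KX,KY,0])).round(4)
for n,a,b in(("eye",[352.5,180.5],[285.5,253]),("tip",[350.5,186.7],[289.2,241.0]),("corner",[346.3,196.5],[293,221.3])):
    p,f=tri(a,b);print(n,k(p),f)
E0=np.array(eye(1.43))
for n,o in(("eye",(0,0,0)),("tip",(0,.027,.004)),("corner",(0,.077,.004))):
    q=pose(KX,KY,KA,E0+o);print(n,"model",E0+o,proj(S,q),proj(V,q))
# ring outline model, px in crop coords
for m in(S,V):
    print([ (proj(m,pose(KX,KY,KA,E0+[.0145*np.cos(t),0,.0145*np.sin(t)]))).round(1).tolist() for t in np.arange(0,6.2,np.pi/2)])
E
```

```text
eye [-0.1829  0.0014  0.3183] [ 0.3 -0.   0.3  0. ]
tip [-0.1818  0.03    0.3178] [-0.5  0.  -0.5 -0. ]
corner [-0.1816  0.0768  0.3192] [-0.3  0.  -0.3  0. ]
eye model [-0.18182251  0.          0.31439009] [352.32757771 181.72726357] [286.24233476 254.20140562]
tip model [-0.18182251  0.027       0.31839009] [350.24738169 185.82963152] [288.42779481 242.15968753]
corner model [-0.18182251  0.077       0.31839009] [346.04886887 196.89057426] [292.5930521  221.32190693]
[[345.9, 181.0], [352.6, 175.9], [358.7, 182.5], [352.0, 187.4]]
[[292.7, 255.3], [285.8, 252.2], [279.8, 253.1], [286.6, 256.2]]
```

>>> carry_out --translation '[[0,1,0.05],[0,2,0.1],[0,2.4,0.1],[0,2.8,0.1],[0,3.2,0.1],[0,3.5,0.1],[0,3.5,0.1]]' --dr '[[0,0,0],[0,0,0],[0,0,0],[0,0,0],[0,0,0],[0,0,0],[0,0,0]]'

```text
t: 8.32
eef_pos: [0.3866, -0.0964, 0.3836]
ee_rot: [0.03, 0.967, 0.137, -0.214]
ft_force: [0.4, -0.3, -1.2]
gripper_width: 0.0177
finger_force: 30.0
```

>>> carry_out --translation '[[0,0.6,0],[0,1.2,0],[0,1.8,0],[0,1.8,0],[0,1.8,0]]' --dr '[[0,0,0],[0,0,0],[0,0,0],[0,0,0],[0,0,0]]'

```text
t: 8.95
eef_pos: [0.3916, -0.1136, 0.3836]
ee_rot: [0.03, 0.967, 0.137, -0.214]
ft_force: [-0.5, -0.3, -2.9]
gripper_width: 0.0176
finger_force: 30.0
```

```bash
python3 - <<'E'
from nav import *
show(hook(1.43,40,(0,0,.003)))
for th,al in((1.43,40),(1.3,40),(1.15,39),(1.0,37),(.85,34),(.7,31),(.55,28),(.4,24),(.25,20),(.12,17),(.06,16),(0.0,16)): show(hook(th,al),(th,al))
E
```

```text
TCP [ 0.3923 -0.1142  0.3837] shift cm [ 0.04  0.08 -0.03] rot deg [-0.05 -0.01  0.03] t 8.95
(1.43, 40) TCP [ 0.3923 -0.1142  0.3807] shift cm [0.17 0.08 0.24] rot deg [-0.05 -0.01  0.03] t 8.95
(1.3, 40) TCP [ 0.3909 -0.1146  0.3585] shift cm [0.98 0.08 2.31] rot deg [-0.05 -0.01  0.03] t 8.95
(1.15, 39) TCP [ 0.3916 -0.1144  0.331 ] shift cm [2.2  0.09 4.77] rot deg [-0.05  0.99  0.03] t 8.95
(1.0, 37) TCP [ 0.395  -0.1134  0.3022] shift cm [3.74 0.09 7.24] rot deg [-0.05  2.99  0.03] t 8.95
(0.85, 34) TCP [ 0.4011 -0.1116  0.2724] shift cm [5.58 0.09 9.67] rot deg [-0.05  5.99  0.03] t 8.95
(0.7, 31) TCP [ 0.4108 -0.1088  0.2441] shift cm [ 7.69  0.09 11.8 ] rot deg [-0.05  8.99  0.03] t 8.95
(0.55, 28) TCP [ 0.4239 -0.105   0.2179] shift cm [10.03  0.1  13.61] rot deg [-0.05 11.99  0.03] t 8.95
(0.4, 24) TCP [ 0.4395 -0.1005  0.192 ] shift cm [12.59  0.1  15.27] rot deg [-0.05 15.99  0.02] t 8.95
(0.25, 20) TCP [ 0.4579 -0.0952  0.169 ] shift cm [15.3   0.1  16.54] rot deg [-0.05 19.99  0.02] t 8.95
(0.12, 17) TCP [ 0.4759 -0.09    0.1527] shift cm [17.69  0.1  17.23] rot deg [-6.000e-02  2.299e+01  2.000e-02] t 8.95
(0.06, 16) TCP [ 0.4848 -0.0874  0.1469] shift cm [18.78  0.11 17.36] rot deg [-6.000e-02  2.399e+01  2.000e-02] t 8.95
(0.0, 16) TCP [ 0.4943 -0.0847  0.1438] shift cm [19.8   0.11 17.23] rot deg [-6.000e-02  2.399e+01  2.000e-02] t 8.95
```

>>> carry_out --translation '[[0.3,0.1,0.7],[0.6,0.1,1.3],[0.8,0.1,1.8],[1.0,0.1,2.3],[1.3,0.1,2.9],[1.6,0.1,3.5],[1.9,0.1,4.1],[2.2,0.1,4.8]]' --dr '[[0,0,0],[0,0,0],[0,0,0],[0,0,0],[0,0.2,0],[0,0.5,0],[0,0.8,0],[0,1,0]]'

```text
t: 9.95
eef_pos: [0.3917, -0.1146, 0.3305]
ee_rot: [0.029, 0.969, 0.138, -0.205]
ft_force: [0.8, -0.3, -0.6]
gripper_width: 0.0179
finger_force: 30.0
```

```bash
python3 - <<'E'
from nav import *
print(cur()[0]['ft_force'])
for th,al in((1.15,39),(1.0,37),(.85,34)): show(hook(th,al),(th,al))
E
```

```text
[ 0.76009794 -0.27503132 -0.62979705]
(1.15, 39) TCP [ 0.3916 -0.1144  0.331 ] shift cm [-0.03 -0.02 -0.05] rot deg [-0.03 -0.07  0.04] t 9.95
(1.0, 37) TCP [ 0.395  -0.1134  0.3022] shift cm [ 1.46 -0.02  2.44] rot deg [-0.03  1.93  0.04] t 9.95
(0.85, 34) TCP [ 0.4011 -0.1116  0.2724] shift cm [ 3.25 -0.01  4.91] rot deg [-0.03  4.93  0.04] t 9.95
```

>>> carry_out --translation '[[0.3,0,0.6],[0.7,0,1.2],[1.1,0,1.8],[1.45,0,2.45],[1.9,0,3.1],[2.3,0,3.7],[2.8,0,4.3],[3.25,0,4.9]]' --dr '[[0,0.5,0],[0,1,0],[0,1.5,0],[0,2,0],[0,2.7,0],[0,3.4,0],[0,4.2,0],[0,5,0]]'

```text
t: 10.95
eef_pos: [0.4011, -0.1118, 0.2724]
ee_rot: [0.023, 0.977, 0.139, -0.163]
ft_force: [0.2, -0.2, 0.1]
gripper_width: 0.018
finger_force: 30.0
```

```bash
python3 snap.py side s4 scene v4; python3 - <<'E'
from nav import *
import cv2
print(cur()[0]['ft_force'])
for th,al in((.85,34),(.7,31),(.55,28)): show(hook(th,al),(th,al))
a=cv2.imread("pics/s4.png");b=cv2.imread("pics/v4.png")
u=proj(cam("s4"),pose(KX,KY,KA,eye(.85))).astype(int);print(u)
cv2.imwrite("pics/m4.png",np.hstack([cv2.resize(a[u[1]-60:u[1]+60,u[0]-80:u[0]+80],None,fx=3.75,fy=3.75),]))
E
```

```text
[-0.10759503 -0.17140245 -2.46845563]
(0.85, 34) TCP [ 0.4011 -0.1116  0.2724] shift cm [ 0.06  0.03 -0.05] rot deg [-0.11  0.05  0.05] t 11.05
(0.7, 31) TCP [ 0.4108 -0.1088  0.2441] shift cm [1.94 0.03 2.29] rot deg [-0.11  3.05  0.04] t 11.05
(0.55, 28) TCP [ 0.4239 -0.105   0.2179] shift cm [4.09 0.04 4.32] rot deg [-0.11  6.05  0.04] t 11.05
[343 217]
```

View pics/m4.png

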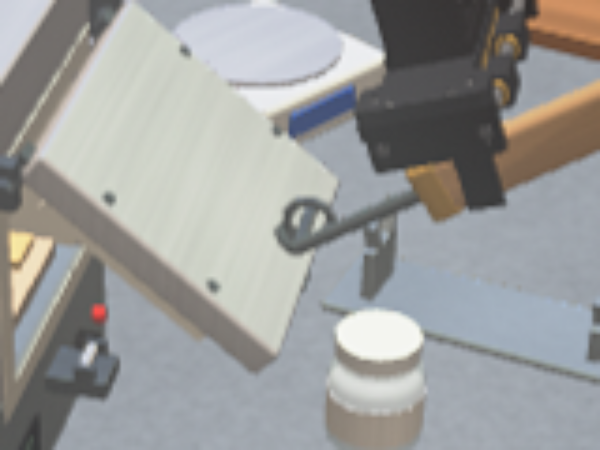

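>>> carry_out --translation '[[0.5,0,0.55],[1.0,0,1.1],[1.45,0,1.7],[1.95,0,2.3],[2.5,0,2.8],[3.0,0,3.3],[3.5,0,3.8],[4.1,0,4.3]]' --dr '[[0,0.7,0],[0,1.5,0],[0,2.3,0],[0,3,0],[0,3.8,0],[0,4.5,0],[0,5.3,0],[0,6,0]]'

```text
t: 12.05
eef_pos: [0.4251, -0.1048, 0.2185]
ee_rot: [0.016, 0.984, 0.14, -0.111]
ft_force: [-0.3, -0.3, -0.1]
gripper_width: 0.018
finger_force: 30.0
```

```bash
python3 - <<'E'
from nav import *
print(cur()[0]['ft_force'])
for th,al in((.55,28),(.4,24),(.25,20)): show(hook(th,al),(th,al))
E
```

```text
[-0.27693673 -0.26011261 -0.09670709]
(0.55, 28) TCP [ 0.4239 -0.105   0.2179] shift cm [-0.1  -0.01  0.09] rot deg [-0.03 -0.09  0.03] t 12.05
(0.4, 24) TCP [ 0.4395 -0.1005  0.192 ] shift cm [ 2.06 -0.01  2.25] rot deg [-0.03  3.91  0.03] t 12.05
(0.25, 20) TCP [ 0.4579 -0.0952  0.169 ] shift cm [ 4.44 -0.01  4.06] rot deg [-0.03  7.91  0.03] t 12.05
```

>>> carry_out --translation '[[0.5,0,0.55],[1.0,0,1.1],[1.5,0,1.7],[2.05,0,2.25],[2.6,0,2.7],[3.2,0,3.2],[3.8,0,3.6],[4.4,0,4.05]]' --dr '[[0,1,0],[0,2,0],[0,3,0],[0,4,0],[0,5,0],[0,6,0],[0,7,0],[0,8,0]]'

```text
t: 13.05
eef_pos: [0.4574, -0.0954, 0.1692]
ee_rot: [0.006, 0.989, 0.141, -0.043]
ft_force: [-1.3, -0.7, 1.2]
gripper_width: 0.0173
finger_force: 30.0
```

```bash
python3 - <<'E'
from nav import *
print(cur()[0]['ft_force'])
for th,al in((.25,20),(.18,18),(.1,17)): show(hook(th,al),(th,al))
E
```

```text
[-1.25657186 -0.68641473  1.18247099]
(0.25, 20) TCP [ 0.4579 -0.0952  0.169 ] shift cm [ 0.05 -0.01  0.01] rot deg [-0.04 -0.08  0.02] t 13.05
(0.18, 18) TCP [ 0.4672 -0.0925  0.1591] shift cm [ 1.11 -0.01  0.92] rot deg [-0.04  1.92  0.02] t 13.05
(0.1, 17) TCP [ 0.479  -0.0891  0.1514] shift cm [ 2.39 -0.    1.57] rot deg [-0.04  2.92  0.02] t 13.05
```

>>> carry_out --translation '[[0.3,0,0.25],[0.6,0,0.5],[0.85,0,0.7],[1.1,0,0.9],[1.4,0,1.05],[1.7,0,1.2],[2.0,0,1.4],[2.4,0,1.55]]' --dr '[[0,0.5,0],[0,1,0],[0,1.5,0],[0,2,0],[0,2.2,0],[0,2.5,0],[0,2.7,0],[0,2.9,0]]'

```text
t: 14.05
eef_pos: [0.479, -0.089, 0.1519]
ee_rot: [0.002, 0.99, 0.141, -0.018]
ft_force: [-2.5, -0.2, -0.8]
gripper_width: 0.0177
finger_force: 30.0
```

```bash
python3 snap.py side s5; python3 - <<'E'
from nav import *
import cv2
print(cur()[0]['ft_force'])
for th,al in((.1,17),(.05,16),(0,16),(-.04,16)): show(hook(th,al),(th,al))
a=cv2.imread("pics/s5.png")
u=proj(cam("s5"),pose(KX,KY,KA,eye(.1))).astype(int);print(u)
cv2.imwrite("pics/m5.png",cv2.resize(a[u[1]-75:u[1]+45,u[0]-80:u[0]+80],None,fx=5,fy=5,interpolation=cv2.INTER_CUBIC))
E
```

```text
[ 0.35167894 -0.89507149 -2.41547335]
(0.1, 17) TCP [ 0.479  -0.0891  0.1514] shift cm [-0.04  0.    0.03] rot deg [-0.05  0.05  0.02] t 14.1
(0.05, 16) TCP [ 0.4864 -0.0869  0.1463] shift cm [0.75 0.   0.51] rot deg [-0.05  1.05  0.02] t 14.1
(0, 16) TCP [ 0.4943 -0.0847  0.1438] shift cm [1.57 0.   0.73] rot deg [-0.05  1.05  0.02] t 14.1
(-0.04, 16) TCP [ 0.5006 -0.0828  0.1421] shift cm [2.24 0.   0.88] rot deg [-0.05  1.05  0.02] t 14.1
[305 242]
```

View pics/m5.png

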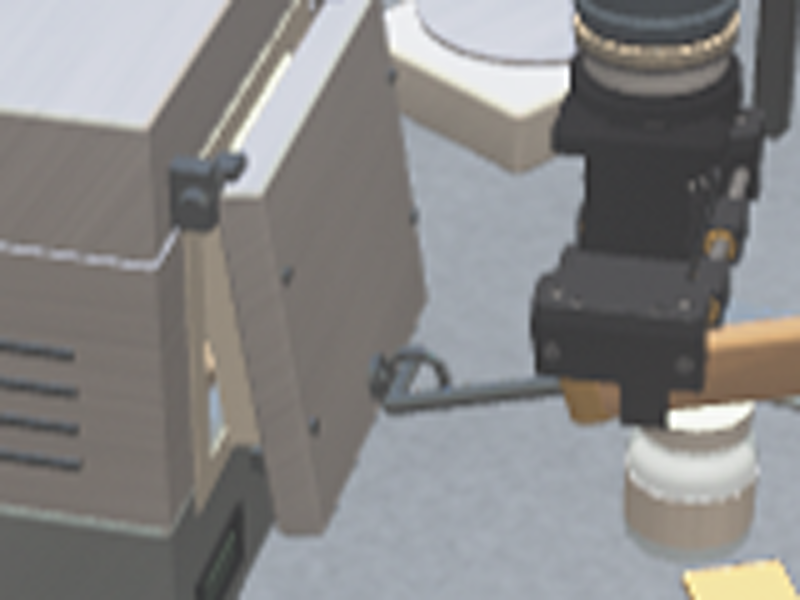

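>>> carry_out --translation '[[0.2,0,0.15],[0.4,0,0.3],[0.6,0,0.4],[0.8,0,0.5],[0.95,0,0.57],[1.1,0,0.62],[1.25,0,0.66],[1.4,0,0.7]]' --dr '[[0,0.3,0],[0,0.6,0],[0,0.8,0],[0,1,0],[0,1,0],[0,1,0],[0,1,0],[0,1,0]]'

```text
t: 15.1
eef_pos: [0.4923, -0.0853, 0.1446]
ee_rot: [0.001, 0.99, 0.141, -0.009]
ft_force: [-2.3, -1.0, 1.0]
gripper_width: 0.0177
finger_force: 30.0
```

>>> carry_out --translation '[[0.1,0,0.03],[0.2,0,0.06],[0.3,0,0.08]]' --dr '[[0,0,0],[0,0,0],[0,0,0]]'

```text
t: 15.48
eef_pos: [0.4945, -0.0845, 0.1436]
ee_rot: [0.001, 0.99, 0.141, -0.01]
ft_force: [-5.0, -1.7, 2.2]
gripper_width: 0.0175
finger_force: 30.0
```

>>> carry_out --translation '[[0.1,0,0.03],[0.2,0,0.06],[0.2,0,0.06]]' --dr '[[0,0,0],[0,0,0],[0,0,0]]'

```text
t: 15.85
eef_pos: [0.4945, -0.0838, 0.1426]
ee_rot: [0.0, 0.99, 0.141, -0.012]
ft_force: [-7.1, -2.7, 2.1]
gripper_width: 0.0175
finger_force: 30.0
```

>>> carry_out --translation '[[0.1,0,0.03],[0.2,0,0.06],[0.2,0,0.06]]' --dr '[[0,0,0],[0,0,0],[0,0,0]]'

```text
t: 16.23
eef_pos: [0.4946, -0.0831, 0.1416]
ee_rot: [-0.0, 0.99, 0.141, -0.014]
ft_force: [-10.5, -3.7, 2.7]
gripper_width: 0.018
finger_force: 30.0
```

>>> carry_out --translation '[[0.1,0,0.03],[0.15,0,0.04],[0.15,0,0.04]]' --dr '[[0,0,0],[0,0,0],[0,0,0]]'

```text
t: 16.6
eef_pos: [0.4981, -0.0827, 0.1412]
ee_rot: [0.0, 0.99, 0.141, -0.012]
ft_force: [-3.6, -1.8, -1.2]
gripper_width: 0.0178
finger_force: 30.0
```

>>> carry_out --translation '[[0.05,0,0.01],[0.1,0,0.02],[0.1,0,0.02]]' --dr '[[0,0,0],[0,0,0],[0,0,0]]'

```text
t: 16.98
eef_pos: [0.5005, -0.0824, 0.1415]
ee_rot: [0.001, 0.99, 0.141, -0.01]
ft_force: [-4.0, -1.4, -1.1]
gripper_width: 0.0177
finger_force: 30.0
```

>>> carry_out --translation '[[0.05,0,0.01],[0.1,0,0.02],[0.1,0,0.02]]' --dr '[[0,0,0],[0,0,0],[0,0,0]]'

```text
t: 17.35
eef_pos: [0.5006, -0.0822, 0.1414]
ee_rot: [0.001, 0.99, 0.141, -0.011]
ft_force: [-7.1, -2.0, 0.8]
gripper_width: 0.0177
finger_force: 30.0
```

>>> carry_out --translation '[[-0.3,0,-0.07],[-0.6,0,-0.14],[-0.85,0,-0.2],[-0.85,0,-0.2],[-0.85,0,-0.2]]' --dr '[[0,0,0],[0,0,0],[0,0,0],[0,0,0],[0,0,0]]'

```text
t: 17.98
eef_pos: [0.4943, -0.0848, 0.1438]
ee_rot: [0.001, 0.99, 0.141, -0.009]
ft_force: [0.5, -0.0, -2.4]
gripper_width: 0.0177
finger_force: 30.0
```

```bash
python3 snap.py side s6; python3 - <<'E'
from nav import *
s=cur()[0];print(s['ft_force'],s['moment'])
show(hook(0,16));show(hook(0,16,(0,.06,0)));show(hook(0,16,(-.08,.06,.0)))
E
```

```text
[-9.67060574e-04 -1.56003278e+00 -1.67780398e+00] [-0.00385846 -0.01620165  0.05211543]
 TCP [ 0.4943 -0.0847  0.1438] shift cm [ 0.   -0.02 -0.01] rot deg [-0.02  0.04  0.02] t 18.02
 TCP [ 0.4776 -0.027   0.1438] shift cm [ 0.   -6.02 -0.01] rot deg [-0.02  0.04  0.02] t 18.02
 TCP [ 0.4007 -0.0493  0.1438] shift cm [-8.   -6.02  0.14] rot deg [-0.02  0.04  0.02] t 18.02
```

>>> carry_out --translation '[[0,-0.7,0],[0,-1.5,0],[0,-2.3,0],[0,-3.1,0],[0,-3.9,0],[0,-4.7,0],[0,-5.4,0],[0,-6,0]]' --dr '[[0,0,0],[0,0,0],[0,0,0],[0,0,0],[0,0,0],[0,0,0],[0,0,0],[0,0,0]]'

```text
t: 19.02
eef_pos: [0.4771, -0.0267, 0.1437]
ee_rot: [0.001, 0.99, 0.141, -0.009]
ft_force: [-0.3, 0.1, -2.3]
gripper_width: 0.0182
finger_force: 30.0
```

>>> carry_out --translation '[[-2,0,-0.3],[-4,0,-0.6],[-6,0,-0.8],[-8,0,-1],[-8,0,-1],[-8,0,-1]]' --dr '[[0,0,0],[0,0,0],[0,0,0],[0,0,0],[0,0,0],[0,0,0]]'

```text
t: 19.77
eef_pos: [0.4018, -0.0496, 0.1554]
ee_rot: [0.001, 0.99, 0.141, -0.008]
ft_force: [-0.1, 0.4, -2.4]
gripper_width: 0.0178
finger_force: 30.0
```

```bash
python3 snap.py side s7 scene v7 wrist w7; python3 - <<'E'
from nav import *
import cv2
s=cur()[0];print(s['ft_force'],s['eef_pos'],s['q'])
T=np.hstack
a=cv2.imread("pics/s7.png");b=cv2.imread("pics/w7.png");v=cv2.imread("pics/v7.png")
for th in(0,.04):
    print(th,"eye px",proj(cam('s7'),pose(KX,KY,KA,eye(th))))
f=lambda im,x,y,w,h,k:cv2.resize(im[y:y+h,x:x+w],None,fx=k,fy=k,interpolation=cv2.INTER_CUBIC)
top=T([f(a,240,170,100,75,4),f(v,240,180,133,100,3)[:300,:399]]);bot=T([f(a,230,130,320,240,1.25)[:300],cv2.resize(b,(399,300))])
print(top.shape,bot.shape);cv2.imwrite("pics/m7.png",np.vstack([top,bot]))
E
```

```text
[ 0.16242185 -0.50925471 -1.47712193] [ 0.40156081 -0.04943307  0.15520281] [-0.39168016  0.36288498  2.02282983 -0.015972    0.77019651  0.90790936]
0 eye px [298.98573459 243.61788619]
0.04 eye px [301.58919967 243.31364703]
(300, 799, 3) (300, 799, 3)
```

View pics/m7.png

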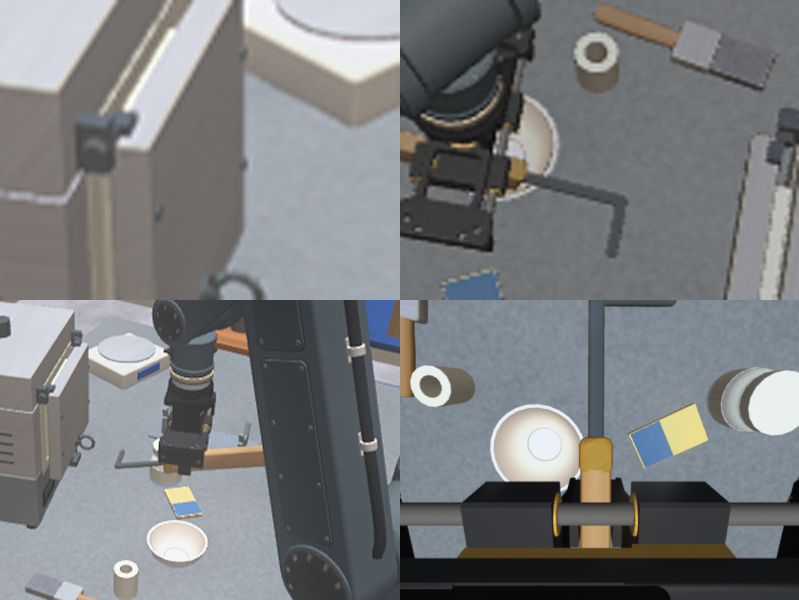

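```bash
python3 - <<'E'
from nav import *
import cv2
s,Rc=cur();b=np.radians(15)
def pt(x,sl=0):
    g=s['eef_pos']-.019*Rc[:,2]
    B=np.array([[np.cos(b),0,np.sin(b)],[0,-1,0],[np.sin(b),0,-np.cos(b)]])
    Rp=Rc@B.T@R.from_euler("Y",sl).as_matrix();return g+Rp@(np.array(x)-[.02,0,0])
for sl in(-3,0,3):
    print(sl,[ (k,proj(cam(k),pt(x,np.radians(sl))).round(1).tolist()) for k in("s7","v7") for x in((.15,0,0),(.15,-.05,0),(.06,0,0))])
im=cv2.cvtColor(cv2.imread("pics/s7.png"),cv2.COLOR_BGR2GRAY)
# rod centre rows per column between cap and corner (dark band)
for c in range(322,366,4): 
    col=im[235:285,c].astype(int);print(c,(235+np.where(col<np.median(col)-30)[0]).tolist())
E
```

```text
-3 [('s7', [322.7, 261.8]), ('s7', [327.3, 249.6]), ('s7', [361.0, 259.9]), ('v7', [314.3, 246.2]), ('v7', [310.9, 264.7]), ('v7', [280.0, 238.2])]
0 [('s7', [323.4, 264.2]), ('s7', [327.9, 252.0]), ('s7', [361.2, 260.7]), ('v7', [313.6, 246.9]), ('v7', [310.3, 265.3]), ('v7', [279.9, 238.4])]
3 [('s7', [324.2, 266.6]), ('s7', [328.7, 254.4]), ('s7', [361.4, 261.4]), ('v7', [312.9, 247.5]), ('v7', [309.5, 265.9]), ('v7', [279.7, 238.6])]
322 [260, 261, 262, 263, 264]
326 [251, 252, 253, 254, 255, 256, 257, 258, 259, 260, 261, 262, 263, 264]
330 [261, 262, 263, 264]
334 [260, 261, 262, 263]
338 [260, 261, 262, 263]
342 [259, 260, 261, 262, 263]
346 [259, 260, 261, 262, 263]
350 [239, 259, 260, 261, 262, 263, 264, 265, 266, 267, 268, 269, 270, 271]
354 [240, 251, 252, 259, 260, 261, 262, 267]
358 [240, 241, 242, 243, 244, 245, 246, 247, 248, 249, 250, 251, 252, 253, 254, 255, 256, 257, 258, 259, 260, 261]
362 []
```

```bash
cat >> nav.py <<'E'
def rest(h,sl=1.5): return tgt(pose(PX,PY,PA,(.02,0,h)),PA,np.radians(sl),np.radians(15),True)
E
python3 - <<'E'
from nav import *
show(rest(.25))
E
```

```text
TCP [ 0.4974 -0.3687  0.2315] shift cm [ 0.16 33.33 -7.64] rot deg [-1.37 14.48 12.45] t 19.93
```

>>> carry_out --translation '[[0,0,-4],[0,2,-8],[0,7,-9],[0,12,-9],[0,17,-9],[0,22,-9],[0,27,-8.5],[0.1,31,-8]]' --dr '[[0,0,0],[-0.1,2,1],[-0.3,4,3],[-0.5,6,5],[-0.7,8,7],[-1,10,9],[-1.2,12,11],[-1.4,14.5,12.4]]'

```text
t: 20.92
eef_pos: [0.4902, -0.3486, 0.2345]
ee_rot: [-0.004, 0.993, 0.032, 0.118]
ft_force: [0.2, 0.2, -1.4]
gripper_width: 0.0175
finger_force: 30.0
```

```bash
python3 - <<'E'
from nav import *
show(rest(.18))
E
```

```text
TCP [ 0.4974 -0.3687  0.1615] shift cm [-1.13  2.05  7.23] rot deg [ 0.04 -0.05 -0.03] t 20.93
```

>>> carry_out --translation '[[-0.3,1,1.8],[-0.6,2.05,3.6],[-0.9,2.05,5.4],[-1.1,2.05,7.2],[-1.1,2.05,7.2],[-1.1,2.05,7.2]]' --dr '[[0,0,0],[0,0,0],[0,0,0],[0,0,0],[0,0,0],[0,0,0]]'

```text
t: 21.68
eef_pos: [0.497, -0.3658, 0.1623]
ee_rot: [-0.004, 0.993, 0.033, 0.117]
ft_force: [-0.1, 0.5, -1.5]
gripper_width: 0.0178
finger_force: 30.0
```

```bash
python3 - <<'E'
from nav import *
show(rest(.18));show(rest(.075));show(rest(.055))
E
```

```text
TCP [ 0.4974 -0.3687  0.1615] shift cm [-0.    0.29  0.08] rot deg [-0.03  0.04  0.08] t 21.68
 TCP [ 0.4974 -0.3687  0.0565] shift cm [-2.45  0.29 10.3 ] rot deg [-0.03  0.04  0.08] t 21.68
 TCP [ 0.4974 -0.3687  0.0365] shift cm [-2.91  0.29 12.24] rot deg [-0.03  0.04  0.08] t 21.68
```

>>> carry_out --translation '[[-0.5,0.2,2],[-1,0.2,4],[-1.4,0.2,6],[-1.8,0.2,7.6],[-2.1,0.2,9],[-2.4,0.2,10.2],[-2.4,0.2,10.2],[-2.4,0.2,10.2]]' --dr '[[0,0,0],[0,0,0],[0,0,0],[0,0,0],[0,0,0],[0,0,0],[0,0,0],[0,0,0]]'

```text
t: 22.68
eef_pos: [0.4976, -0.3688, 0.0579]
ee_rot: [-0.003, 0.993, 0.032, 0.118]
ft_force: [-0.5, 0.0, -1.9]
gripper_width: 0.0179
finger_force: 30.0
```

```bash
python3 - <<'E'
from nav import *
show(rest(.055))
E
```

```text
TCP [ 0.4974 -0.3687  0.0365] shift cm [-0.52 -0.01  2.07] rot deg [ 0.04 -0.    0.03] t 22.68
```

>>> carry_out --translation '[[-0.1,0,0.5],[-0.25,0,1],[-0.35,0,1.4],[-0.45,0,1.8],[-0.5,0,2],[-0.5,0,2]]' --dr '[[0,0,0],[0,0,0],[0,0,0],[0,0,0],[0,0,0],[0,0,0]]'

```text
t: 23.42
eef_pos: [0.4971, -0.3685, 0.0371]
ee_rot: [-0.004, 0.993, 0.032, 0.117]
ft_force: [-0.6, -0.4, -0.3]
gripper_width: 0.018
finger_force: 30.0
```

>>> carry_out --translation '[[0,0,0],[0,0,0],[0,0,0],[0,0,0],[0,0,0],[0,0,0],[0,0,0],[0,0,0]]' --dr '[[0,0,0],[0,0,0],[0,0,0],[0,0,0],[0,0,0],[0,0,0],[0,0,0],[0,0,0]]' --hand 1

```text
t: 24.42
eef_pos: [0.4971, -0.3685, 0.0369]
ee_rot: [-0.004, 0.993, 0.032, 0.117]
ft_force: [-0.3, -0.4, 0.1]
gripper_width: 0.0852
finger_force: 0.0
```

>>> carry_out --translation '[[0.3,0,-1],[0.7,0,-3],[1.4,0,-6],[2.1,0,-9],[2.8,0,-12],[3.5,0,-15],[3.5,0,-15],[3.5,0,-15]]' --dr '[[0,0,0],[0,0,0],[0,0,0],[0,0,0],[0,0,0],[0,0,0],[0,0,0],[0,0,0]]'

```text
t: 25.42
eef_pos: [0.4958, -0.368, 0.1906]
ee_rot: [-0.004, 0.993, 0.032, 0.117]
ft_force: [0.6, 0.8, -0.7]
gripper_width: 0.087
finger_force: 0.0
```

```bash
python3 snap.py scene v8 side s8 wrist w8; python3 - <<'E'
from nav import *
import cv2
s,_=cur();print(s['ft_force'],s['eef_pos'],s['gripper_width'])
# compare with start images around pole (scene/side) by template match of start patches
for k0,k1,box in(("scene0","v8",(250,365,50,55)),("side0","s8",(355,205,35,35)),("scene0","v8",(258,212,20,28)),("scene0","v8",(262,300,30,30)),("scene0","v8",(255,270,20,35)),("scene0","v8",(295,180,75,35)),("side0","s8",(345,305,55,40)),("side0","s8",(350,280,45,25)),("side0","s8",(320,335,25,35))):
    a=cv2.imread(f"pics/{k0}.png");b=cv2.imread(f"pics/{k1}.png");x,y,w,h=box
    r=cv2.matchTemplate(b[y-15:y+h+15,x-15:x+w+15],a[y:y+h,x:x+w],cv2.TM_CCOEFF_NORMED);_,m,_,l=cv2.minMaxLoc(r);print(k1,box,"score",round(m,3),"shift",l[0]-15,l[1]-15)
E
```

```text
[-0.64342496  1.34438153  0.36067838] [ 0.49556603 -0.36780321  0.18951295] 0.08736735652653908
v8 (250, 365, 50, 55) score 0.952 shift 0 0
s8 (355, 205, 35, 35) score 0.991 shift 0 0
v8 (258, 212, 20, 28) score 0.999 shift 0 0
v8 (262, 300, 30, 30) score 0.867 shift 0 0
v8 (255, 270, 20, 35) score 0.915 shift 0 0
v8 (295, 180, 75, 35) score 0.996 shift 0 0
s8 (345, 305, 55, 40) score 0.999 shift 0 0
s8 (350, 280, 45, 25) score 0.999 shift 0 0
s8 (320, 335, 25, 35) score 0.999 shift 0 0
```

```bash
python3 -c "
from rig import finish_job
print(finish_job())"
```

```text
the job is handed in; nothing more can be done
None
```

I swung the kiln door down with the hook pole and pushed it until the catch held it fully shut. The pole is unhooked and back in its rest, the other objects I checked on the bench had not moved, and I handed the job in at about 25.6 s.

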